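# Uncover and stir the drying stoppers

## Task

The washed red stoppers in the drying pot need airing: lift the lid off the pot and set it down, without dropping it, flat and knob up in the teal tray. Then take the stirring rod from the blue holder and stir the stoppers with it until all but one or two of them lie about two centimetres or more from where they were, and stand the rod back in its holder. Keep all the stoppers in the pot, leave the holder standing about where it is, and do not disturb the bottle, tube rack and box.

Things in the scene. Friction and masses are not known exactly. Their poses are not given: they have to be found in the camera images.
- drying_pot: Round electric drying pot, a heavy bench appliance fixed in place: cream housing 176 mm across and 95 mm tall, a blue control box (50 by 80 mm, 60 mm tall) on its front, its -x side, reaching 115 mm from the axis (dial to 128 mm), and a steel well 136 mm in inside diameter whose floor is 25 mm above the bench. Origin: centre of its underside, z up.
- lid: Steel lid lying on the drying pot: a 154 mm plate with an 8 mm deep, 126 mm wide plug underneath that drops inside the well's mouth, and a black knob on top. Loose; about 0.25 kg. Origin: centre of the plug's flat underside; z is the lid's axis, up through the knob. The plate's top is 12 mm above the origin. On the pot the origin is 87 mm above the bench.
- lid_knob (a point): Middle of the lid's black knob, a cylinder 34 mm in diameter and 22 mm tall on a 16 mm stem, 41 mm above the lid's origin (its upper face is 52 mm above the origin).
- tray: Teal plastic drip tray, fixed on the bench, 220 mm (its x) by 190 mm (its y) by 18 mm tall, walls and floor 3 mm thick. Origin: centre of its underside. The lid fits flat on its floor, knob up.
- holder: Light blue narrow upright holder for the stirring rod, 110 mm tall, 58 mm outside and 50 mm inside diameter, floor 6 mm thick, on a 82 mm wide 6 mm foot; loose, 0.35 kg. Origin: centre of its underside, z up.
- rod: White plastic stirring rod, 200 mm long, 9 mm in diameter, its lowest 30 mm a black round-ended rubber tip 10 mm wide; 30 g; it swings out of line in a weak grip, so grip it firmly. At the start it leans in the blue holder, about 22 degrees from upright, tip on the holder's floor. Origin: the very end of the rubber tip; z runs along the rod to the upper end.
- rod_top (a point): Upper end of the stirring rod, 200 mm from the tip.
- rod_tip (a point): Very end of the rod's rubber tip.
- wash_bottle: White plastic wash bottle with a bent spout, 68 mm wide, 200 mm tall, loose; a bystander. Origin: centre of its underside.
- tube_rack: Teal test tube rack, 72 mm by 184 mm, 60 mm tall (tube caps to 94 mm), loose; a bystander. Origin: centre of its underside.
- tube_box: White cardboard box, 114 mm by 164 mm by 71 mm, fixed; a bystander. Origin: centre of its underside.
- stopper1: Red rubber stopper in the drying pot's well, one of six alike: a stout tapered plug 23 mm tall, 25 mm wide at the top and 21 mm at the foot, 13 g. They start standing apart on the well's floor, hidden under the lid, and slide or topple when pushed; a whole row pushed along the wall can jam. Origin: its centre, 11.5 mm above its foot.
- stopper2: Red rubber stopper like stopper1. Origin: its centre.
- stopper3: Red rubber stopper like stopper1. Origin: its centre.
- stopper4: Red rubber stopper like stopper1. Origin: its centre.
- stopper5: Red rubber stopper like stopper1. Origin: its centre.
- stopper6: Red rubber stopper like stopper1. Origin: its centre.
There are look-alikes about, which are no part of the job. Leave any orange or purple look-alike of the lid alone.

How it is judged:
On the way, in this order (a step that is already met when the one before it is completed fails the run):
1. the lid lies flat, knob up, on the floor of the teal tray and has been let go (z of lid in the frame of tray between -0.01 and 0.008 m and angle between lid's own z axis and vertical below 0.08 rad and horizontal distance between lid and tray below 0.09 m and contact force between the fingers and lid below 0.2 N and linear speed of lid below 0.02 m/s), for 0.3 s.
2. with the rod's tip down in the drying pot, at least four of the six stoppers have their centres 12 mm or more from where they started ((distance of each of stopper1, stopper2, stopper3, stopper4 from where it was at the start of the episode above 0.012 m or distance of each of stopper1, stopper2, stopper3, stopper5 from where it was at the start of the episode above 0.012 m or distance of each of stopper1, stopper2, stopper3, stopper6 from where it was at the start of the episode above 0.012 m or distance of each of stopper1, stopper2, stopper4, stopper5 from where it was at the start of the episode above 0.012 m or distance of each of stopper1, stopper2, stopper4, stopper6 from where it was at the start of the episode above 0.012 m or distance of each of stopper1, stopper2, stopper5, stopper6 from where it was at the start of the episode above 0.012 m or distance of each of stopper1, stopper3, stopper4, stopper5 from where it was at the start of the episode above 0.012 m or distance of each of stopper1, stopper3, stopper4, stopper6 from where it was at the start of the episode above 0.012 m or distance of each of stopper1, stopper3, stopper5, stopper6 from where it was at the start of the episode above 0.012 m or distance of each of stopper1, stopper4, stopper5, stopper6 from where it was at the start of the episode above 0.012 m or distance of each of stopper2, stopper3, stopper4, stopper5 from where it was at the start of the episode above 0.012 m or distance of each of stopper2, stopper3, stopper4, stopper6 from where it was at the start of the episode above 0.012 m or distance of each of stopper2, stopper3, stopper5, stopper6 from where it was at the start of the episode above 0.012 m or distance of each of stopper2, stopper4, stopper5, stopper6 from where it was at the start of the episode above 0.012 m or distance of each of stopper3, stopper4, stopper5, stopper6 from where it was at the start of the episode above 0.012 m) and horizontal distance between rod_tip and drying_pot below 0.066 m and height (world z) of rod_tip below 0.08 m), for 0.1 s.
At the end, for the whole second after the job is handed in: Lid flat (0.08 rad), knob up, on the tray's floor; rod standing in the blue holder, tip within 24 mm of its floor; all six stoppers inside the drying pot; holder upright (0.1 rad) and within 50 mm of where it started; rod and lid at rest (z of lid in the frame of tray between -0.01 and 0.008 m and angle between lid's own z axis and vertical below 0.08 rad and horizontal distance between lid and tray below 0.09 m and horizontal distance between each of stopper1, stopper2, stopper3, stopper4, stopper5, stopper6 and drying_pot below 0.066 m and z of each of stopper1, stopper2, stopper3, stopper4, stopper5, stopper6 in the frame of drying_pot below 0.085 m and horizontal distance between rod_tip and holder below 0.029 m and z of rod_tip in the frame of holder below 0.03 m and angle between holder's own z axis and vertical below 0.1 rad and distance of holder from where it was at the start of the episode below 0.05 m and linear speed of rod below 0.03 m/s and linear speed of lid below 0.02 m/s); the robot touches nothing.
It fails at once if the lid is dropped: it falls freely faster than 0.6 m/s (about 18 mm) (contact force between lid and anything else below 0.1 N and linear speed of lid above 0.6 m/s).
It fails at once if a stopper leaves the drying pot (horizontal distance between any of stopper1, stopper2, stopper3, stopper4, stopper5, stopper6 and drying_pot above 0.075 m).
It fails at once if the fingers, instead of the rod, push a stopper (contact force between the fingers and stopper1 above 1 N or contact force between the fingers and stopper2 above 1 N or contact force between the fingers and stopper3 above 1 N or contact force between the fingers and stopper4 above 1 N or contact force between the fingers and stopper5 above 1 N or contact force between the fingers and stopper6 above 1 N).
It fails at once if the rod holder is shoved more than 60 mm or tipped more than 0.4 rad (distance of holder from where it was at the start of the episode above 0.06 m or angle between holder's own z axis and vertical above 0.4 rad).
It fails at once if the wash bottle or the tube rack is moved more than 30 mm or knocked over, or the box is pushed hard (over 15 N) (distance of any of wash_bottle, tube_rack from where it was at the start of the episode above 0.03 m or angle between any of wash_bottle, tube_rack's own z axis and vertical above 0.4 rad or contact force between any of the arm, the fingers and tube_box above 15 N).
It also fails if it takes over 72 s, if anything falls off the work surface, if the arm or the gripper's body presses on something with over 40 N, if the wrist force passes 120 N, or if a joint passes its speed limit or range.

## Robot

A 6-joint arm with a two-finger parallel gripper is mounted at the origin on the work surface. World frame = base frame: x ahead of the robot, y to its left, z up, the work surface at z = 0. Lengths are in m, angles in rad, forces in N, time in s.
With the tool pointing down it reaches from about 0.3 to 0.75 m from the base axis. Payload 8.5 kg.
Tool frame: the origin (TCP) lies at the very end of the fingers, on their centre line; the grasp point (between the pads) lies 19 mm behind it (tcp_to_grasp is the distance from the TCP to the grasp point, in m); z points along the fingers, y is the line along which they close (so a half turn about z gives the same grasp; the last joint's range is limited). The gripper opens to 88 mm and grips with 3 to 60 N. Pads are 18 mm wide; open, the fingers measure 123 mm over their backs; the gripper's body (75 mm by 187 mm) begins 45 mm behind the grasp point.
Start: joints at [1.043, 0.381, 1.297, -0, 1.464, -0.215], TCP at [0.169, 0.523, 0.214] pointing down, gripper open.
Joint ranges: [-3.11, 3.11], [-0.89, 2.33], [0.22, 2.48], [-1.42, 4.56], [0.17, 2.85], [-2.88, 2.88]. Speed limits (rad/s): [2.39, 2.39, 3.14, 3.14, 3.14, 3.14].

## Interface

Orientations are given as a unit quaternion [x, y, z, w].
In Python, from bench import * gives the robot as it stands. The module is installed in compiled form; this text tells all that it offers.
- The arm moves only by the shell command python3 -m creep 'ROWS'. ROWS is JSON, a list of rows, each a list of 3 entries, a list of its own where there are three numbers: the closure, from -1 (fully open) to 1 (shut), then the shift along the tool's x, y, z in units of 30 mm (1.0 is 30 mm), then the turn about the tool's z in degrees. A call has 1 to 8 rows; each row shifts and turns the commanded pose from where the row before left it, along the tool's axes as they then stand; what a row does not reach is not made up. A row lasts 1/10 s, in which the tool goes at most 50 mm and 8.59 degrees, less where a joint would pass 70% of its speed; a pose out of reach is approached as far as the arm can. A call is refused whole if a number of a shift passes 1 or a number of a turn 8.59, either way. A call with a gripper value outside its range is refused whole. The fingers move at their own pace and stop on an object; the grip force is fixed at half the most. Time passes only in rows, so rows that do not move let the fingers close. It gives the time, the measured TCP pose, the force, the opening and the grip force at its end, in the units of the state.
- observe(): the state, without advancing time (a new reading comes with each control period).
- grab_frame(name): name is "scene" or "top"; returns (picture, depth): 400x640x3 uint8, red, green, blue; 400x640 float32, m along the optical axis (not along the pixel's ray), 0 where there is no reading.
- calibration(name): a dict with "K" (3x3 intrinsics, pixels), "distortion" ([k1, k2, p1, p2, k3] as OpenCV has them; the pictures are not rectified), "extrinsics" (4x4, takes a point from world to camera coordinates). Camera axes: x right, y down, z forward; pixel columns grow to the right and rows downward; lengths in m; the calibration is good to about 2 mm. A picture is of the moment at which its call begins. calibration takes no time and is no camera call.
- close_job(): hands the job in; it is judged then, once.
The state is a dict: "time": time; "qpos": joint angles; "joint_velocities": joint speeds; "effort": joint torques, N m; "eef_pos": TCP position; "orientation": TCP orientation; "wrist_force": force on the tool from outside, world axes, zero at the start; "torque": the same for the moment, N m; "finger_gap": finger opening in m; "grip_force": force on a finger pad.
Only numpy, scipy, OpenCV 4.12 (cv2) and the standard library are available. Lean on these libraries where they do the work, as an engineer would, in place of code of your own. Each camera call takes 0.05 s, during which the arm holds its last target. There are 200 camera calls.

## Working session

There is one attempt and no reset: what is moved stays moved. The work goes in short steps, Python scripts to look and compute and a shell command to move; the robot and the scene stay as the last step left them, time stands still between calls to the robot, and variables do not carry over. Pictures are saved under pics/ and viewed, at most 10 in all, crops included, and the job is handed in when it is done.

```bash
mkdir -p pics; cat > h.py <<'E'
from bench import *
import numpy as np, cv2
def grab(n,fn=None):
    im,d=grab_frame(n)
    np.savez('last_%s.npz'%n,im=im,d=d)
    if fn: cv2.imwrite('pics/'+fn,im[:,:,::-1])
    return im,d
def ray(n,uv):
    c=calibration(n);K=np.array(c['K']);E=np.array(c['extrinsics'])
    p=cv2.undistortPoints(np.array(uv,float).reshape(-1,1,2),K,np.array(c['distortion'],float))[:,0]
    d=np.c_[p,np.ones(len(p))]@E[:3,:3]
    return -E[:3,:3].T@E[:3,3],d
def plane(n,uv,z):
    o,d=ray(n,uv); return o+d*((z-o[2])/d[:,2])[:,None]
def pts(n,mask,d):
    v,u=np.nonzero(mask&(d>0)); o,r=ray(n,np.c_[u,v]); return o+r*d[v,u][:,None]
E
python3 - <<'E'
from h import *
for n in('scene','top'):
    grab(n,n+'0.png'); c=calibration(n);E=np.array(c['extrinsics']);print(n,-E[:3,:3].T@E[:3,3],E[2,:3])
s=observe();print(s['time'],s['eef_pos'],s['orientation'],s['finger_gap'])
E
```

```text
scene [1.15101456 0.22413838 1.1299307 ] [-0.54092049 -0.14197003 -0.82900515]
top [0.38423467 0.08761772 1.12277512] [ 0.12702839 -0.02055598 -0.99168606]
0.1 [0.16910434 0.52306798 0.21353651] [ 1.55755251e-01  9.87795486e-01 -5.77735315e-04 -2.16175953e-04] 0.08830867971194238
```

View pics/scene0.png

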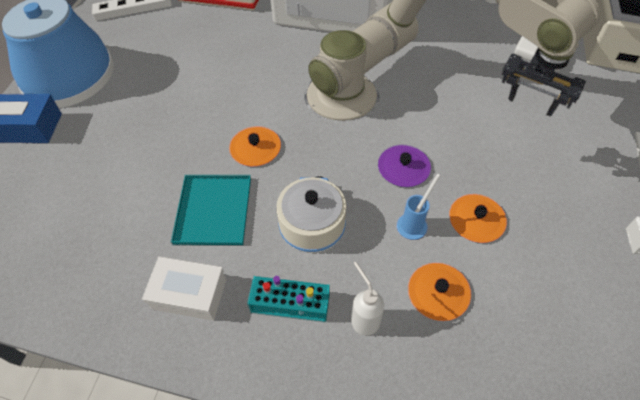

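View pics/top0.png

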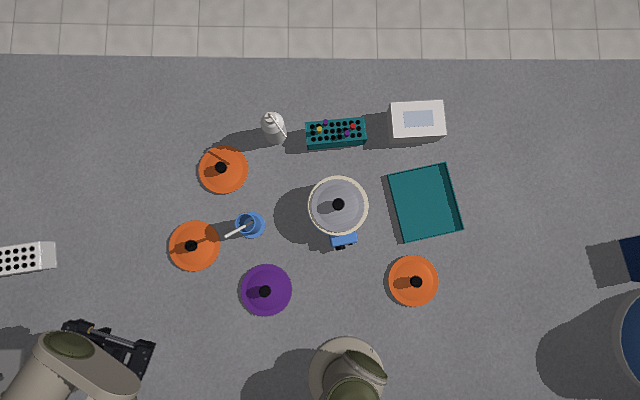

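The scene view shows the grey lid on the pot with its knob at (311,197), the tray at (212,210), and the blue holder at (413,215) with the rod's top at (437,177). In the top view the knob is at (338,204), the tray at (425,203), the holder at (250,224) and the rod's top near (227,236). The orange and purple lids are decoys.

```bash
python3 - <<'E'
from h import *
M={}
for n in('scene','top'):
    z=np.load('last_%s.npz'%n);im,d=z['im'],z['d'];h=cv2.cvtColor(im,cv2.COLOR_RGB2HSV);H,S,V=[h[...,i].astype(int) for i in range(3)]
    def roi(m,u0,u1,v0,v1):
        r=np.zeros_like(m);r[v0:v1,u0:u1]=m[v0:v1,u0:u1]
        k,l,st,c=cv2.connectedComponentsWithStats(r.astype(np.uint8))
        return l==1+np.argmax(st[1:,4])
    R={'scene':dict(knob=(300,322,186,208),tray=(165,260,168,250),hold=(392,430,190,242),rod=(415,445,165,212)),
       'top':dict(knob=(328,348,194,214),tray=(380,468,158,248),hold=(232,268,206,242),rod=(218,250,224,242))}[n]
    print(n)
    m=roi(V<50,*R['knob']);P=pts(n,m,d);print('knob',m.sum(),'med',np.median(P,0),'zmax',np.percentile(P[:,2],[50,90]),P[P[:,2]>.133].mean(0))
    m=roi((H>80)&(H<98)&(S>120),*R['tray']);v,u=np.nonzero(m);c=cv2.minAreaRect(np.c_[u,v].astype(np.float32));w=plane(n,cv2.boxPoints(c),.018);print('tray',w,w.mean(0),pts(n,m,d).mean(0))
    m=roi((H>98)&(H<118)&(S>100),*R['hold']);P=pts(n,m,d);t=P[P[:,2]>.104];print('holder',m.sum(),t.mean(0),t.min(0),t.max(0)); f=P[P[:,2]<.012];print('foot',len(f),f.min(0),f.max(0))
    m=roi((S<50)&(V>175),*R['rod']);P=pts(n,m,d);P=P[P[:,2]>.11];v,u=np.nonzero(m);print('rod',m.sum(),'uv',u.min(),u.max(),v.min(),v.max());P=P[np.argsort(P[:,2])];print(P[::max(1,len(P)//8)])
    cm=(S<110)&(V>120); P=pts(n,cm,d);P=P[(P[:,2]>.088)&(P[:,2]<.103)&(np.hypot(*(P[:,:2]-[.46,.03]).T)<.13)];print('pot',P.min(0),P.max(0))
E
```

```text
scene
knob 121 med [0.50247561 0.0269971  0.13819137] zmax [0.13819137 0.14113921] [0.49910735 0.0266363  0.13869724]
tray [[ 0.64805931 -0.31425402  0.018     ]
 [ 0.43281606 -0.39983677  0.018     ]
 [ 0.39218951 -0.18227715  0.018     ]
 [ 0.60870779 -0.11728377  0.018     ]] [ 0.52044317 -0.25341293  0.018     ] [ 0.51700577 -0.25358643  0.00509553]
holder 882 [0.45347043 0.28287357 0.10869487] [0.41559658 0.2585406  0.10409835] [0.4749221  0.31220168 0.11487119]
foot 220 [0.41812748 0.24693895 0.00113139] [0.484745   0.32354144 0.01195373]
rod 130 uv 418 439 174 208
[[0.43310116 0.29531498 0.11028315]
 [0.43031954 0.30072687 0.12142342]
 [0.42783662 0.30133463 0.13124074]
 [0.4206603  0.30813028 0.14492225]
 [0.41886797 0.31026276 0.16000323]
 [0.4131477  0.31513478 0.17035279]
 [0.41310852 0.31148276 0.17734153]
 [0.40819567 0.3139415  0.18774477]
 [0.40707079 0.3172691  0.1952377 ]]
pot [ 0.40590477 -0.06327621  0.08803072] [0.58455078 0.11093395 0.10299225]
top
knob 112 med [0.49289341 0.02702228 0.13807254] zmax [0.13807254 0.14057981] [0.49366642 0.0269893  0.13806702]
tray
[... 195 characters left out ...]
 [ 0.51478146 -0.25358167  0.00381738]
holder 544 [0.4444442  0.28381034 0.10882747] [0.41666984 0.25773346 0.10422967] [0.47012343 0.31411937 0.11321217]
foot 256 [ 0.40484472  0.24689878 -0.00213968] [0.48195489 0.33654476 0.01194026]
rod 59 uv 225 245 225 237
[[0.43060813 0.2958705  0.11041003]
 [0.42738989 0.29916753 0.12059845]
 [0.42696604 0.29980798 0.13040224]
 [0.41846234 0.30275731 0.1404976 ]
 [0.42078338 0.3060291  0.15016486]
 [0.41259716 0.30677998 0.15738674]
 [0.4123085  0.3097598  0.1671825 ]
 [0.40942511 0.3124086  0.17754211]
 [0.40401167 0.31435418 0.18994957]
 [0.40650607 0.31650522 0.19187473]]
pot [ 0.40900462 -0.06244967  0.08811219] [0.58284165 0.11041738 0.10299442]
```

```bash
cat > go.py <<'E'
# usage: go.py x y z [ydir_deg] -> shift in tool units, turn in deg
from h import *
import sys
from scipy.spatial.transform import Rotation as R
a=[float(v) for v in sys.argv[1:]]
s=observe();r=R.from_quat(s['orientation']).as_matrix()
print('t',round(s['time'],2),'pos',np.round(s['eef_pos'],4),'ydir',round(np.degrees(np.arctan2(r[1,1],r[0,1])),1),'gap',round(s['finger_gap'],4),'F',np.round(s['wrist_force'],1),'q',np.round(s['qpos'],2))
if len(a)>=3: print('units',np.round(r.T@(np.array(a[:3])-s['eef_pos'])/.03,2))
if len(a)>3: print('turn',(np.degrees(np.arctan2(r[1,1],r[0,1]))-a[3]+180)%360-180)
E
python3 -m creep '[[-1,[-0.9,-0.7,0],0],[-1,[-0.9,-0.7,0],0],[-1,[-0.9,-0.7,0],0],[-1,[-0.9,-0.7,0],0],[-1,[-0.9,-0.7,0],0],[-1,[-0.9,-0.7,0],0],[-1,[-0.9,-0.7,0],0],[-1,[-0.9,-0.7,0],0]]'
python3 -m creep '[[-1,[-0.9,-0.7,0],0],[-1,[-0.9,-0.7,0],0],[-1,[-0.9,-0.7,0],0],[-1,[-0.9,-0.7,0],0],[-1,[-0.9,-0.7,0],0],[-1,[-0.9,-0.7,0],0],[-1,[-0.9,-0.7,0],0],[-1,[-0.5,-0.7,0],0]]'
python3 -m creep '[[-1,[0,0,0],8.5],[-1,[0,0,0],8.5],[-1,[0,0,0],8.5],[-1,[0,0,0],8.5],[-1,[0,0,0],8.5],[-1,[0,0,0],8.5],[-1,[0,0,0],8.5],[-1,[0,0,0],8.5]]'
python3 go.py .496 .026 .2 -38
```

```text
time: 0.9
eef_pos: [0.3235, 0.2957, 0.2139]
orientation: [0.156, 0.988, -0.0, -0.0]
wrist_force: [0.1, -0.1, -0.2]
finger_gap: 0.0879
grip_force: 0.0
time: 1.7
eef_pos: [0.4665, 0.0727, 0.2136]
orientation: [0.156, 0.988, -0.0, -0.0]
wrist_force: [0.7, 0.4, -0.5]
finger_gap: 0.0883
grip_force: 0.0
time: 2.5
eef_pos: [0.4653, 0.0744, 0.2138]
orientation: [0.684, 0.73, -0.0, -0.0]
wrist_force: [0.5, -0.3, 0.7]
finger_gap: 0.0879
grip_force: 0.0
t 2.5 pos [0.4653 0.0744 0.2138] ydir 3.7 gap 0.0879 F [ 0.5 -0.3  0.7] q [-0.09  0.24  1.5   0.    1.4  -0.16]
units [-1.68  0.92  0.46]
turn 41.72342507825152
```

```bash
python3 -m creep '[[-1,[-0.8,0.4,0],0],[-1,[-0.88,0.52,0],0],[-1,[0,0,0],8.5],[-1,[0,0,0],8.5],[-1,[0,0,0],8.5],[-1,[0,0,0],8.5],[-1,[0,0,0],7.7],[-1,[0,0,0],0]]'
python3 go.py .496 .026 .109 -38
```

```text
time: 3.3
eef_pos: [0.4964, 0.0261, 0.2138]
orientation: [0.898, 0.441, -0.0, -0.0]
wrist_force: [-0.4, 0.6, -0.2]
finger_gap: 0.0879
grip_force: 0.0
t 3.3 pos [0.4964 0.0261 0.2138] ydir -37.7 gap 0.0879 F [-0.4  0.6 -0.2] q [-0.19  0.29  1.44 -0.    1.41  0.47]
units [-0.01 -0.01  3.49]
turn 0.31171314198999767
```

```bash
python3 -m creep '[[-1,[0,0,0.9],0],[-1,[0,0,0.9],0],[-1,[0,0,0.9],0],[-1,[0,0,0.5],0],[-1,[0,0,0.3],0],[-1,[0,0,0],0],[1,[0,0,0],0],[1,[0,0,0],0]]'
python3 -m creep '[[1,[0,0,0],0],[1,[0,0,0],0],[1,[0,0,0],0],[1,[0,0,0],0],[1,[0,0,0],0],[1,[0,0,0],0]]'
python3 -m creep '[[1,[0,0,-0.2],0],[1,[0,0,-0.3],0],[1,[0,0,-0.4],0],[1,[0,0,-0.5],0],[1,[0,0,-0.5],0],[1,[0,0,-0.4],0],[1,[0,0,-0.2],0],[1,[0,0,0],0]]'
python3 go.py .516 -.252 .2
python3 - <<'E'
from h import *
grab('scene','s1.png')
E
```

```text
time: 4.1
eef_pos: [0.4971, 0.026, 0.1099]
orientation: [0.897, 0.442, 0.001, 0.001]
wrist_force: [-0.2, -1.0, -0.0]
finger_gap: 0.074
grip_force: 0.0
time: 4.7
eef_pos: [0.4963, 0.0262, 0.109]
orientation: [0.897, 0.441, -0.0, -0.0]
wrist_force: [-1.8, 0.5, 1.9]
finger_gap: 0.0325
grip_force: 30.0
time: 5.5
eef_pos: [0.4969, 0.026, 0.1849]
orientation: [0.897, 0.441, 0.001, 0.001]
wrist_force: [-0.3, -0.1, -3.2]
finger_gap: 0.0325
grip_force: 30.0
t 5.5 pos [0.4969 0.026  0.1849] ydir -37.6 gap 0.0325 F [-0.3 -0.1 -3.2] q [-0.19  0.31  1.49 -0.    1.34  0.47]
units [-6.95  6.16 -0.5 ]
```

View pics/s1.png

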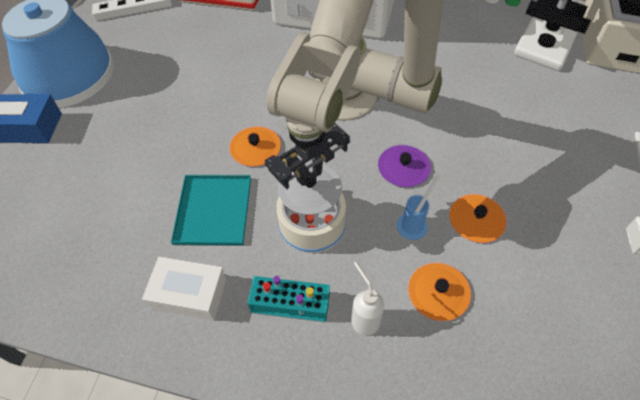

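The lid is lifted level at about (312,185), and red stoppers show in the well at (296-330, 218).

```bash
python3 -m creep '[[1,[-0.4,0.36,0],0],[1,[-0.7,0.62,0],0],[1,[-0.9,0.8,0],0],[1,[-0.9,0.8,0],0],[1,[-0.9,0.8,0],0],[1,[-0.9,0.8,0],0],[1,[-0.9,0.8,0],0],[1,[-0.7,0.6,0],0]]'
python3 -m creep '[[1,[-0.4,0.36,0],0],[1,[-0.25,0.22,0],0],[1,[0,0,0.5],0],[1,[0,0,0.8],0],[1,[0,0,0.8],0],[1,[0,0,0.8],0],[1,[0,0,0.8],0],[1,[0,0,0.6],0]]'
python3 go.py .516 -.252 .025
```

```text
time: 6.35
eef_pos: [0.5134, -0.2278, 0.1831]
orientation: [0.898, 0.441, -0.0, -0.001]
wrist_force: [-0.1, 0.0, -3.4]
finger_gap: 0.0323
grip_force: 30.0
time: 7.15
eef_pos: [0.5154, -0.2505, 0.0535]
orientation: [0.897, 0.442, -0.0, -0.001]
wrist_force: [-0.1, -0.3, -2.0]
finger_gap: 0.0324
grip_force: 30.0
t 7.15 pos [ 0.5154 -0.2505  0.0535] ydir -37.6 gap 0.0324 F [-0.1 -0.3 -2. ] q [-0.66  0.58  1.46  0.    1.1  -0.  ]
units [-0.03  0.05  0.95]
```

```bash
python3 -m creep '[[1,[0,0,0.4],0],[1,[0,0,0.25],0],[1,[0,0,0.1],0],[1,[0,0,0.1],0],[1,[0,0,0.05],0],[1,[0,0,0],0]]'
python3 go.py .516 -.252 .025
```

```text
time: 7.75
eef_pos: [0.5158, -0.252, 0.0283]
orientation: [0.897, 0.441, 0.0, 0.0]
wrist_force: [1.2, 0.7, -3.6]
finger_gap: 0.0322
grip_force: 30.0
t 7.75 pos [ 0.5158 -0.252   0.0283] ydir -37.6 gap 0.0322 F [ 1.2  0.7 -3.6] q [-0.66  0.62  1.48  0.    1.04 -0.  ]
units [0.   0.01 0.11]
```

```bash
python3 -m creep '[[1,[0,0,0.06],0],[1,[0,0,0.05],0],[1,[0,0,0],0]]'
python3 -m creep '[[1,[0,0,0.03],0],[1,[0,0,0.03],0],[1,[0,0,0],0]]'
```

```text
time: 8.05
eef_pos: [0.5159, -0.2521, 0.0251]
orientation: [0.897, 0.441, 0.0, 0.0]
wrist_force: [-0.1, -0.4, -0.1]
finger_gap: 0.0323
grip_force: 30.0
time: 8.35
eef_pos: [0.516, -0.2522, 0.0249]
orientation: [0.897, 0.441, 0.0, 0.001]
wrist_force: [-4.0, 2.1, 15.9]
finger_gap: 0.0321
grip_force: 30.0
```

```bash
python3 -m creep '[[0.6,[0,0,0],0],[-1,[0,0,0],0],[-1,[0,0,0],0],[-1,[0,0,0],0],[-1,[0,0,0],0],[-1,[0,0,0],0],[-1,[0,0,0],0],[-1,[0,0,0],0]]'
python3 -m creep '[[-1,[0,0,-0.3],0],[-1,[0,0,-0.8],0],[-1,[0,0,-1],0],[-1,[0,0,-1],0],[-1,[0,0,-1],0],[-1,[0,0,-1],0],[-1,[0,0,-1],0],[-1,[0,0,-0.5],0]]'
python3 - <<'E'
from h import *
im,d=grab('top','t2.png')
im,d=grab('scene','s2.png')
E
python3 go.py .432 .295 .22 -38
```

```text
time: 9.15
eef_pos: [0.5157, -0.2519, 0.0229]
orientation: [0.897, 0.441, -0.0, -0.0]
wrist_force: [0.3, -0.5, 0.5]
finger_gap: 0.0863
grip_force: 0.0
time: 9.95
eef_pos: [0.5161, -0.2521, 0.2245]
orientation: [0.897, 0.441, 0.001, 0.002]
wrist_force: [0.5, -0.4, -0.2]
finger_gap: 0.0879
grip_force: 0.0
t 10.05 pos [ 0.5162 -0.2523  0.2237] ydir -37.6 gap 0.088 F [1.7 0.5 0.1] q [-0.66  0.42  1.21 -0.    1.51 -0.  ]
units [ 12.74 -13.36   0.06]
turn 0.3838062435680172
```

View pics/s2.png

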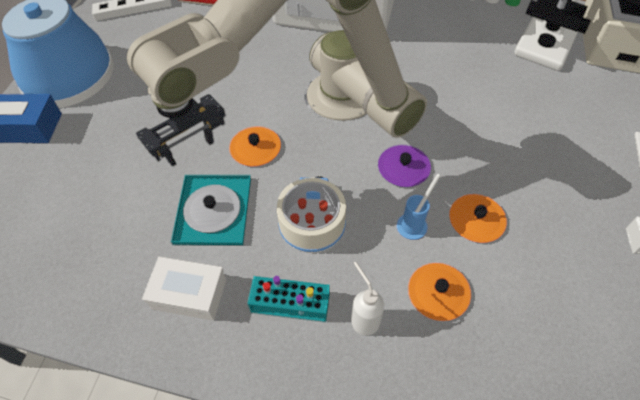

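View pics/t2.png

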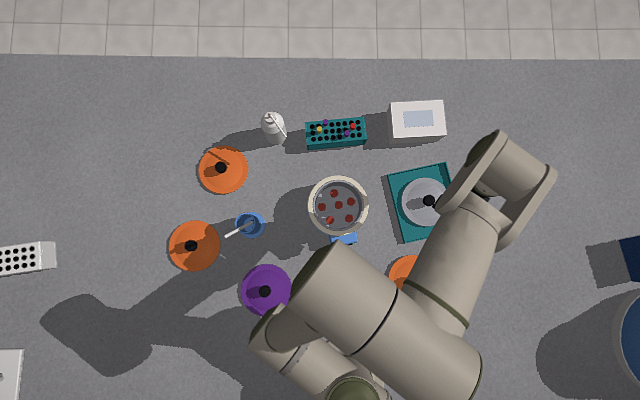

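The lid lies flat in the tray (scene (212,207)). In the top view the six red stoppers show in the well at about (334,194), (352,205), (322,207), (338,206), (330,220) and (349,218). The rod and holder are untouched.

```bash
cat > st.py <<'E'
from h import *
def stoppers(n):
    z=np.load('last_%s.npz'%n);im,d=z['im'],z['d'];h=cv2.cvtColor(im,cv2.COLOR_RGB2HSV);H,S,V=[h[...,i].astype(int) for i in range(3)]
    m=((H<8)|(H>172))&(S>120)&(V>60)
    r=np.zeros_like(m)
    if n=='top': r[170:245,300:375]=1
    else: r[175:240,275:350]=1
    m&=r>0
    k,l,s,c=cv2.connectedComponentsWithStats(m.astype(np.uint8))
    o=[]
    for i in range(1,k):
        if s[i,4]>8:
            P=pts(n,l==i,d); o.append((np.round(c[i],1),s[i,4],np.round(plane(n,[c[i]],.046)[0],4),np.round(np.median(P,0),4)))
    return o
if __name__=='__main__':
    import sys
    for n in sys.argv[1:]:
        print(n); [print(*x) for x in stoppers(n)]
E
python3 st.py top scene
python3 -m creep '[[-1,[0.4,-0.42,0],0],[-1,[0.8,-0.84,0],0],[-1,[0.9,-0.95,0],0],[-1,[0.9,-0.95,0],0],[-1,[0.9,-0.95,0],0],[-1,[0.9,-0.95,0],0],[-1,[0.9,-0.95,0],0],[-1,[0.9,-0.95,0],0]]'
python3 -m creep '[[-1,[0.9,-0.95,0],0],[-1,[0.9,-0.95,0],0],[-1,[0.9,-0.95,0],0],[-1,[0.9,-0.95,0],0],[-1,[0.9,-0.95,0],0],[-1,[0.8,-0.84,0],0],[-1,[0.6,-0.65,0],0],[-1,[0.24,-0.25,0],0]]'
python3 -m creep '[[-1,[0,0,0],0]]'
python3 go.py .432 .295 .22 -38
```

```text
top
[333.6 192.6] 48 [0.5372 0.0342 0.046 ] [0.5361 0.0333 0.0479]
[350.4 201.1] 45 [ 0.5118 -0.0163  0.046 ] [ 0.5117 -0.0149  0.0476]
[338.2 204.5] 47 [0.5013 0.0206 0.046 ] [0.5011 0.0213 0.0476]
[321.5 206.5] 47 [0.4951 0.0709 0.046 ] [0.496  0.0723 0.0479]
[348.7 217.9] 45 [ 0.4612 -0.0107  0.046 ] [ 0.4606 -0.0111  0.0472]
[329.6 219.6] 50 [0.4559 0.0466 0.046 ] [0.4547 0.0455 0.0476]
scene
[301.6 203. ] 65 [ 0.4657 -0.0103  0.046 ] [ 0.4667 -0.01    0.0472]
[322.9 205.2] 64 [0.4599 0.0462 0.046 ] [0.4609 0.0465 0.0475]
[309.2 217.6] 64 [0.5055 0.0206 0.046 ] [0.5066 0.0212 0.0476]
[294.6 217.7] 60 [ 0.5143 -0.0163  0.046 ] [ 0.5155 -0.0157  0.0477]
[327.6 217.8] 39 [0.4954 0.0674 0.046 ] [0.4963 0.067  0.0485]
time: 10.85
eef_pos: [0.4693, 0.0348, 0.2198]
orientation: [0.897, 0.441, -0.001, -0.001]
wrist_force: [1.0, -0.3, 0.2]
finger_gap: 0.0882
grip_force: 0.0
time: 11.65
eef_pos: [0.4273, 0.2991, 0.2197]
orientation: [0.897, 0.443, -0.001, -0.0]
wrist_force: [-0.0, 0.5, 0.1]
finger_gap: 0.088
grip_force: 0.0
time: 11.75
eef_pos: [0.4282, 0.2978, 0.2201]
orientation: [0.897, 0.442, -0.001, -0.0]
wrist_force: [0.5, -0.8, -0.3]
finger_gap: 0.0883
grip_force: 0.0
t 11.75 pos [0.4282 0.2978 0.2201] ydir -37.5 gap 0.0883 F [ 0.5 -0.8 -0.3] q [0.38 0.33 1.36 0.   1.45 1.04]
units [0.   0.16 0.  ]
turn 0.49715688555613724
```

```bash
python3 -m creep '[[-1,[0,0,0.6],0],[-1,[0,0,0.8],0],[-1,[0,0,0.7],0],[-1,[0,0,0.4],0],[-1,[0,0,0],0]]'
python3 -m creep '[[-0.1,[0,0.15,0],0],[-0.1,[0,0.15,0],0],[-0.1,[0,0.15,0],0],[-0.1,[0,0.15,0],0],[-0.1,[0,0.15,0],0],[-0.1,[0,0.15,0],0],[-0.1,[0,0.15,0],0],[-0.1,[0,0.15,0],0]]'
python3 go.py
python3 - <<'E'
from h import *
im,d=grab('scene'); a=im[150:250,370:470]
im,d=grab('top'); b=im[180:280,200:300]
cv2.imwrite('pics/r1.png',cv2.resize(np.hstack([a,b])[:,:,::-1],None,fx=4,fy=4,interpolation=3))
E
```

```text
time: 12.25
eef_pos: [0.4286, 0.2955, 0.1443]
orientation: [0.898, 0.441, -0.002, -0.0]
wrist_force: [-0.4, -0.1, 0.4]
finger_gap: 0.088
grip_force: 0.0
time: 13.05
eef_pos: [0.4582, 0.2749, 0.1459]
orientation: [0.897, 0.441, -0.0, -0.0]
wrist_force: [-0.2, -0.4, 0.6]
finger_gap: 0.0483
grip_force: 0.0
t 13.05 pos [0.4582 0.2749 0.1459] ydir -37.6 gap 0.0483 F [-0.2 -0.4  0.6] q [0.32 0.41 1.45 0.   1.27 0.98]
```

View pics/r1.png

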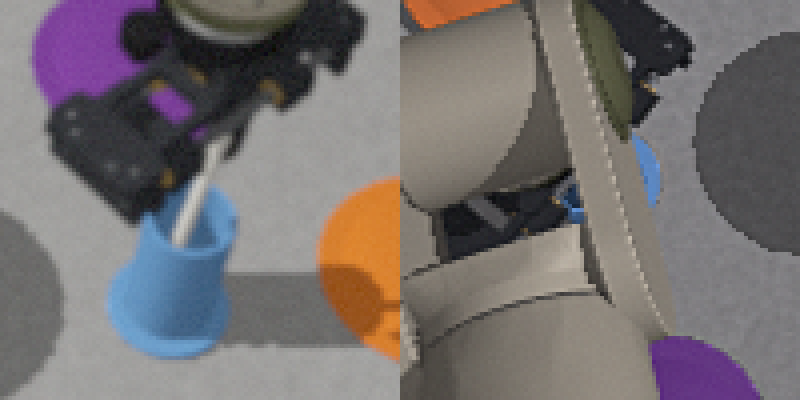

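The rod stands between the fingers, nearly upright, with its lower part visible at crop pixel (185,235). The holder has not moved.

```bash
python3 -m creep '[[1,[0,0,0],0],[1,[0,0,0],0],[1,[0,0,0],0],[1,[0,0,0],0],[1,[0,0,0],0],[1,[0,0,0],0],[1,[0,0,0],0],[1,[0,0,0],0]]'
python3 -m creep '[[1,[0,0,-0.3],0],[1,[0,0,-0.7],0],[1,[0,0,-1],0],[1,[0,0,-1],0],[1,[0,0,-1],0],[1,[0,0,-0.4],0],[1,[0,0,0],0]]'
python3 - <<'E'
from h import *
im,d=grab('scene'); a=im[100:250,350:500]
z=np.load('last_scene.npz')
h=cv2.cvtColor(im,cv2.COLOR_RGB2HSV)
im2,d2=grab('top'); b=im2[150:300,190:340]
cv2.imwrite('pics/r2.png',cv2.resize(np.hstack([a,b])[:,:,::-1],None,fx=2.6,fy=2.6,interpolation=3))
E
python3 go.py .496 .025 .265
```

```text
time: 13.95
eef_pos: [0.4579, 0.2752, 0.146]
orientation: [0.897, 0.441, -0.0, -0.0]
wrist_force: [0.3, 0.7, -0.3]
finger_gap: 0.0077
grip_force: 30.0
time: 14.65
eef_pos: [0.4584, 0.2753, 0.2803]
orientation: [0.897, 0.441, 0.002, 0.0]
wrist_force: [0.1, -0.4, -1.1]
finger_gap: 0.0076
grip_force: 30.0
t 14.75 pos [0.4577 0.2751 0.2776] ydir -37.6 gap 0.0078 F [-1.6  0.9 -0.7] q [ 0.32  0.31  1.21 -0.    1.61  0.98]
units [-5.82  6.1   0.42]
```

View pics/r2.png

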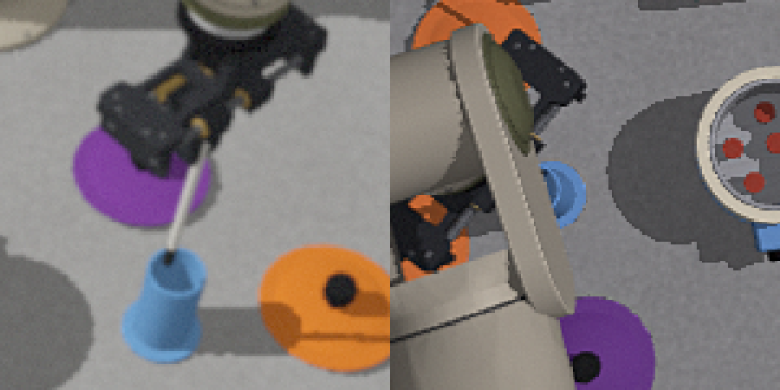

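The rod is gripped and out of the holder, its black tip at crop pixel (168,258), just above the holder's rim.

```bash
cat > rod.py <<'E'
from h import *
im,d=grab('scene');h=cv2.cvtColor(im,cv2.COLOR_RGB2HSV);S,V=h[...,1].astype(int),h[...,2].astype(int)
e=observe()['eef_pos']
v,u=np.nonzero(d>0);o,r=ray('scene',np.c_[u,v]);P=o+r*d[v,u][:,None]
k=(np.hypot(*(P[:,:2]-e[:2]).T)<.06)&(P[:,2]<e[2]-.006)&(P[:,2]>e[2]-.15)&(((S[v,u]<70)&(V[v,u]>120))|(V[v,u]<60))
Q=P[k];Q=Q[np.argsort(-Q[:,2])]
W=V[v,u][k][np.argsort(-P[k][:,2])]
for i in range(0,len(Q),max(1,len(Q)//14)): print(np.round(Q[i]-e,4),W[i])
E
python3 rod.py
```

```text
[ 0.0039 -0.0012 -0.0063] 185
[ 0.0054  0.0045 -0.0135] 144
[ 0.0068  0.0013 -0.02  ] 171
[ 0.003  -0.0022 -0.0297] 182
[ 0.0036  0.0053 -0.0342] 146
[ 0.0058  0.0003 -0.0442] 174
[ 0.0043  0.0038 -0.0529] 136
[ 0.0068  0.0025 -0.0576] 142
[ 0.0038 -0.0033 -0.0675] 184
[ 0.0067  0.0026 -0.0736] 151
[ 0.0044 -0.0034 -0.0826] 191
[ 0.0049 -0.0045 -0.0904] 191
[ 0.0037 -0.0033 -0.1   ] 191
[ 0.001  -0.0048 -0.1084] 175
[ 0.0039 -0.0022 -0.1245] 41
```

```bash
cat > plan.py <<'E'
import numpy as np
c=np.array([.496,.0245]);L=.027;B=.020
S=dict(A=(.538,.034),B=(.513,-.0163),C=(.5035,.0206),D=(.495,.070),E=(.4635,-.0105),F=(.458,.0465))
S={k:np.array(v) for k,v in S.items()}
X=np.array([.61,.792]);Y=np.array([.792,-.61])
todo=list(S)
def seg(p,a,b):
    t=np.clip((p-a)@(b-a)/((b-a)@(b-a)),0,1);return np.linalg.norm(p-a-t*(b-a))
while todo:
    best=None
    for k in todo:
        for th in np.arange(0,360,5):
            u=np.array([np.cos(np.radians(th)),np.sin(np.radians(th))])
            a=S[k]-B*u;e=S[k]+L*u;O=[S[j] for j in S if j!=k]
            m=min(min(np.linalg.norm(a-p)-.0175 for p in O),.063-np.linalg.norm(a-c),min(seg(p,S[k],e) for p in O)-.025,.0545-np.linalg.norm(e-c),.006)
            if best is None or m>best[0]: best=(m,k,th,a,e-(.0175)*u,e)
    m,k,th,a,b,e=best
    print(k,th,'margin %.1f'%(m*1e3),'land',np.round(a,4),'end',np.round(b,4),'push units',np.round([(b-a)@X/.03,(b-a)@Y/.03],2))
    S[k]=e;todo.remove(k)
E
python3 plan.py
```

```text
A 110 margin 6.0 land [0.5448 0.0152] end [0.5348 0.0429] push units [ 0.53 -0.83]
B 35 margin 6.0 land [ 0.4966 -0.0278] end [ 0.5208 -0.0109] push units [0.94 0.29]
C 180 margin 6.0 land [0.5235 0.0206] end [0.494  0.0206] push units [-0.6  -0.78]
E 335 margin 5.8 land [ 0.4454 -0.002 ] end [ 0.4721 -0.0145] push units [0.21 0.96]
F 240 margin 3.0 land [0.468  0.0638] end [0.4532 0.0383] push units [-0.97  0.13]
D 205 margin 6.0 land [0.5131 0.0785] end [0.4864 0.066 ] push units [-0.87 -0.45]
```

```bash
python3 -m creep '[[1,[-0.3,0.45,0],0],[1,[-0.5,0.75,0],0],[1,[-0.6,0.9,0],0],[1,[-0.6,0.9,0],0],[1,[-0.6,0.9,0],0],[1,[-0.6,0.9,0],0],[1,[-0.6,0.9,0],0],[1,[-0.6,0.9,0],0]]'
python3 -m creep '[[1,[-0.4,0.6,0],0],[1,[-0.29,0.38,0],0],[1,[0,0,0],0],[1,[0,0,0],0]]'
python3 go.py .5448 .0152 .172
python3 rod.py
```

```text
time: 15.6
eef_pos: [0.5341, 0.0485, 0.2768]
orientation: [0.897, 0.441, -0.001, -0.001]
wrist_force: [0.3, -0.8, -0.5]
finger_gap: 0.0078
grip_force: 30.0
time: 16.0
eef_pos: [0.5445, 0.016, 0.2776]
orientation: [0.897, 0.441, -0.0, -0.0]
wrist_force: [0.3, -0.3, -0.2]
finger_gap: 0.0076
grip_force: 30.0
t 16.0 pos [0.5445 0.016  0.2776] ydir -37.6 gap 0.0076 F [ 0.3 -0.3 -0.2] q [-0.19  0.33  1.18  0.    1.62  0.47]
units [-0.01  0.03  3.52]
[ 0.0087  0.0016 -0.008 ] 174
[ 0.0067 -0.0016 -0.0154] 206
[ 0.005   0.0022 -0.0202] 151
[ 0.0041 -0.0029 -0.0266] 196
[ 0.0054 -0.0008 -0.0357] 174
[ 0.0058  0.0013 -0.0421] 156
[ 0.0062  0.0034 -0.0487] 143
[ 0.0051  0.0004 -0.0551] 162
[ 0.0054 -0.0023 -0.0635] 181
[ 0.0057 -0.0002 -0.0703] 167
[ 0.0052 -0.003  -0.0761] 184
[ 0.0027  0.003  -0.0858] 139
[ 0.0054 -0.0014 -0.0918] 169
[ 0.0045  0.0003 -0.1009] 151
[ 0.0051 -0.0024 -0.1092] 122
[ 0.0045 -0.0008 -0.1226] 28
```

Rod is upright and lined up. I'll run the pushes for A, B and C.

```bash
python3 -m creep '[[1,[0,0,0.7],0],[1,[0,0,0.9],0],[1,[0,0,0.9],0],[1,[0,0,0.6],0],[1,[0,0,0.4],0],[1,[0,0,0],0]]'
python3 -m creep '[[1,[0.11,-0.17,0],0],[1,[0.11,-0.17,0],0],[1,[0.11,-0.17,0],0],[1,[0.1,-0.16,0],0],[1,[0.1,-0.16,0],0],[1,[0,0,0],0]]'
python3 -m creep '[[1,[0,0,-0.6],0],[1,[0,0,-0.7],0],[1,[-0.64,0.1,0],0],[1,[-0.7,0.11,0],0],[1,[-0.7,0.11,0],0],[1,[-0.6,0.11,0],0],[1,[0,0,0],0]]'
python3 go.py .4966 -.0278 .172
```

```text
time: 16.65
eef_pos: [0.5438, 0.0166, 0.1716]
orientation: [0.897, 0.442, -0.001, -0.001]
wrist_force: [0.3, 0.5, -1.0]
finger_gap: 0.0077
grip_force: 30.0
time: 17.25
eef_pos: [0.5345, 0.0439, 0.1732]
orientation: [0.897, 0.442, 0.0, 0.0]
wrist_force: [0.4, -0.1, -1.2]
finger_gap: 0.0078
grip_force: 30.0
time: 17.95
eef_pos: [0.4961, -0.0288, 0.2121]
orientation: [0.898, 0.44, -0.0, 0.0]
wrist_force: [0.1, 1.1, -0.5]
finger_gap: 0.0079
grip_force: 30.0
t 17.95 pos [ 0.4961 -0.0288  0.2121] ydir -37.8 gap 0.0079 F [ 0.1  1.1 -0.5] q [-0.3   0.29  1.44 -0.    1.41  0.36]
units [ 0.04 -0.01  1.34]
```

```bash
python3 -m creep '[[1,[0,0,0.6],0],[1,[0,0,0.7],0],[1,[0,0,0],0],[1,[0.19,0.06,0],0],[1,[0.19,0.06,0],0],[1,[0.19,0.06,0],0],[1,[0.19,0.06,0],0],[1,[0.19,0.06,0],0]]'
python3 -m creep '[[1,[0,0,0],0],[1,[0,0,-0.6],0],[1,[0,0,-0.7],0],[1,[0.45,-0.28,0],0],[1,[0.44,-0.29,0],0],[1,[0,0,0],0]]'
python3 go.py .5235 .0206 .172
python3 -m creep '[[1,[0,0,0.6],0],[1,[0,0,0.7],0],[1,[0,0,0],0],[1,[-0.12,-0.16,0],0],[1,[-0.12,-0.16,0],0],[1,[-0.12,-0.16,0],0],[1,[-0.12,-0.15,0],0],[1,[-0.12,-0.15,0],0]]'
python3 -m creep '[[1,[0,0,0],0],[1,[0,0,-0.6],0],[1,[0,0,-0.7],0],[1,[-0.79,-0.41,0],0],[1,[-0.79,-0.41,0],0],[1,[0,0,0],0]]'
python3 go.py .4454 -.002 .172
python3 - <<'E'
from h import *
im,d=grab('scene'); a=im[130:250,250:370]
im2,d2=grab('top'); b=im2[145:265,280:400]
cv2.imwrite('pics/p1.png',cv2.resize(np.hstack([a,b])[:,:,::-1],None,fx=3.3,fy=3.3,interpolation=3))
E
python3 st.py top scene
```

```text
time: 18.75
eef_pos: [0.5218, -0.0099, 0.1732]
orientation: [0.897, 0.441, 0.0, 0.0]
wrist_force: [-0.1, -0.6, -0.9]
finger_gap: 0.0079
grip_force: 30.0
time: 19.35
eef_pos: [0.5238, 0.0223, 0.2121]
orientation: [0.897, 0.442, 0.0, -0.0]
wrist_force: [-0.7, -0.9, -0.0]
finger_gap: 0.0077
grip_force: 30.0
t 19.35 pos [0.5238 0.0223 0.2121] ydir -37.5 gap 0.0077 F [-0.7 -0.9 -0. ] q [-0.18  0.34  1.37  0.    1.43  0.47]
units [-0.05  0.03  1.34]
time: 20.15
eef_pos: [0.4939, 0.0213, 0.1734]
orientation: [0.897, 0.441, 0.0, 0.0]
wrist_force: [0.7, -0.6, 0.1]
finger_gap: 0.0077
grip_force: 30.0
time: 20.75
eef_pos: [0.4442, -0.0017, 0.2123]
orientation: [0.898, 0.441, -0.0, 0.0]
wrist_force: [1.4, 1.1, -0.8]
finger_gap: 0.0078
grip_force: 30.0
t 20.75 pos [ 0.4442 -0.0017  0.2123] ydir -37.7 gap 0.0078 F [ 1.4  1.1 -0.8] q [-0.27  0.2   1.57 -0.    1.37  0.39]
units [0.02 0.04 1.34]
top
[326.1 195.7] 47 [0.5278 0.0571 0.046 ] [0.5269 0.0573 0.0472]
[321.4 206.5] 48 [0.495  0.0711 0.046 ] [0.4951 0.0723 0.0475]
[327.1 219.8] 13 [0.4554 0.0541 0.046 ] [0.4545 0.0544 0.0469]
scene
[301.7 202.9] 66 [ 0.4654 -0.0103  0.046 ] [ 0.4661 -0.0107  0.048 ]
[322.8 204.8] 72 [0.4587 0.0458 0.046 ] [0.4601 0.046  0.0484]
[311.5 210. ] 73 [0.4813 0.0206 0.046 ] [0.4827 0.0205 0.0477]
[327.8 217.9] 43 [0.4955 0.0678 0.046 ] [0.4972 0.0682 0.0486]
[298.8 223.1] 16 [ 0.5276 -0.0016  0.046 ] [ 5.296e-01 -4.000e-04  4.890e-02]
```

View pics/p1.png

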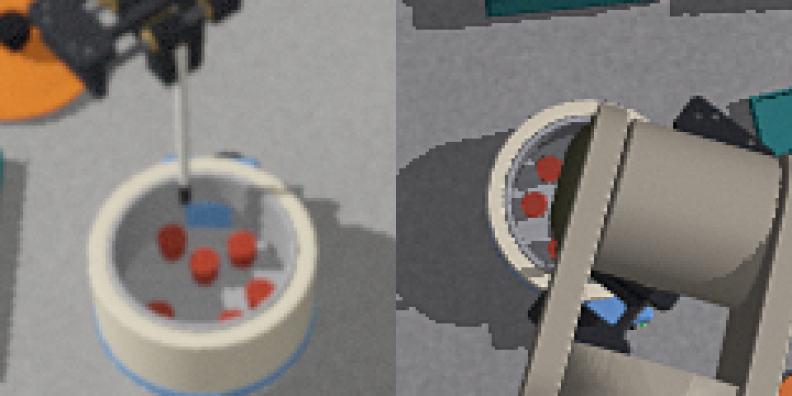

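The white rod hangs upright over the well's rear. In the crops the red stoppers pushed so far (A, B, C) have shifted and all stand in the well. Now E, F and D.

```bash
python3 -m creep '[[1,[0,0,0.6],0],[1,[0,0,0.7],0],[1,[0,0,0],0],[1,[0.04,0.2,0],0],[1,[0.04,0.2,0],0],[1,[0.04,0.2,0],0],[1,[0.05,0.2,0],0],[1,[0.05,0.22,0],0]]'
python3 -m creep '[[1,[0,0,0],0],[1,[0,0,-0.6],0],[1,[0,0,-0.7],0],[1,[0.65,-0.57,0],0],[1,[0.65,-0.57,0],0],[1,[0.65,-0.57,0],0],[1,[0,0,0],0]]'
python3 go.py .468 .0638 .172
python3 -m creep '[[1,[0,0,0.6],0],[1,[0,0,0.7],0],[1,[0,0,0],0],[1,[-0.2,0.03,0],0],[1,[-0.2,0.03,0],0],[1,[-0.2,0.03,0],0],[1,[-0.2,0.03,0],0],[1,[-0.2,0.02,0],0]]'
python3 -m creep '[[1,[0,0,0],0],[1,[0,0,-0.6],0],[1,[0,0,-0.7],0],[1,[0.76,0.25,0],0],[1,[0.76,0.25,0],0],[1,[0.76,0.25,0],0],[1,[0,0,0],0]]'
python3 go.py .5131 .0785 .172
```

```text
time: 21.65
eef_pos: [0.4749, -0.015, 0.1732]
orientation: [0.897, 0.441, 0.0, 0.0]
wrist_force: [0.1, 0.0, 0.0]
finger_gap: 0.0078
grip_force: 30.0
time: 22.35
eef_pos: [0.4688, 0.065, 0.2121]
orientation: [0.897, 0.443, 0.0, -0.0]
wrist_force: [-0.1, 0.4, -0.8]
finger_gap: 0.0076
grip_force: 30.0
t 22.35 pos [0.4688 0.065  0.2121] ydir -37.5 gap 0.0076 F [-0.1  0.4 -0.8] q [-0.11  0.25  1.5   0.    1.39  0.54]
units [-0.05  0.    1.34]
time: 23.15
eef_pos: [0.4542, 0.036, 0.1733]
orientation: [0.897, 0.441, 0.0, 0.0]
wrist_force: [-0.3, -0.1, 0.4]
finger_gap: 0.0077
grip_force: 30.0
time: 23.85
eef_pos: [0.5153, 0.0781, 0.2115]
orientation: [0.897, 0.442, 0.0, -0.0]
wrist_force: [-0.2, -0.3, -0.4]
finger_gap: 0.0077
grip_force: 30.0
t 23.85 pos [0.5153 0.0781 0.2115] ydir -37.5 gap 0.0077 F [-0.2 -0.3 -0.4] q [-0.08  0.33  1.38  0.    1.43  0.58]
units [-0.04 -0.07  1.32]
```

```bash
python3 -m creep '[[1,[0,0,0.6],0],[1,[0,0,0.7],0],[1,[0,0,0],0],[1,[-0.18,-0.1,0],0],[1,[-0.18,-0.1,0],0],[1,[-0.18,-0.1,0],0],[1,[-0.18,-0.1,0],0],[1,[-0.18,-0.1,0],0]]'
python3 -m creep '[[1,[-0.04,-0.04,0],0],[1,[0,0,0],0],[1,[0,0,-0.6],0],[1,[0,0,-1],0],[1,[0,0,-1],0],[1,[0,0,-0.9],0],[1,[0,0,0],0]]'
python3 -m creep '[[1,[0.5,-0.5,0],0],[1,[0.8,-0.8,0],0],[1,[0.8,-0.8,0],0],[1,[0.8,-0.8,0],0],[1,[0.8,-0.8,0],0],[1,[0.3,-0.3,0],0],[1,[0,0,0],0]]'
python3 - <<'E'
from h import *
im,d=grab('scene'); a=im[130:250,250:370]
im2,d2=grab('top'); b=im2[145:265,280:400]
cv2.imwrite('pics/p2.png',cv2.resize(np.hstack([a,b])[:,:,::-1],None,fx=3.3,fy=3.3,interpolation=3))
E
python3 st.py top scene; python3 rod.py |tail -5
python3 go.py .444 .2855 .278
```

```text
time: 24.65
eef_pos: [0.4851, 0.0646, 0.1734]
orientation: [0.897, 0.441, 0.0, 0.0]
wrist_force: [0.1, -0.2, 0.1]
finger_gap: 0.0078
grip_force: 30.0
time: 25.35
eef_pos: [0.4852, 0.0646, 0.2812]
orientation: [0.897, 0.441, 0.003, 0.002]
wrist_force: [0.5, 0.4, -0.5]
finger_gap: 0.0074
grip_force: 30.0
time: 26.05
eef_pos: [0.4617, 0.2338, 0.2771]
orientation: [0.897, 0.442, -0.001, -0.0]
wrist_force: [-0.3, -0.2, -0.8]
finger_gap: 0.0079
grip_force: 30.0
top
[345.4 194. ] 46 [ 0.5333 -0.0014  0.046 ] [ 5.332e-01 -1.000e-04  4.760e-02]
[326.  195.8] 46 [0.5277 0.0573 0.046 ] [0.527  0.0573 0.048 ]
[353.1 209. ] 46 [ 0.4878 -0.024   0.046 ] [ 0.4878 -0.0237  0.0471]
[338.  212.4] 50 [0.4776 0.0213 0.046 ] [0.4785 0.0215 0.0473]
[324.3 215.6] 50 [0.4679 0.0624 0.046 ] [0.4669 0.0633 0.0471]
[347.4 220.8] 51 [ 0.4524 -0.0067  0.046 ] [ 0.452  -0.0055  0.0462]
scene
[303.4 201.2] 68 [ 0.4592 -0.0072  0.046 ] [ 0.4587 -0.0075  0.0448]
[311.5 209.9] 74 [0.4811 0.0206 0.046 ] [0.4818 0.0208 0.0475]
[293.8 210.2] 65 [ 0.4923 -0.0245  0.046 ] [ 0.4935 -0.0244  0.0479]
[327.5 210.4] 65 [0.4729 0.0619 0.046 ] [0.4728 0.0622 0.0476]
[298.8 223.1] 16 [ 0.5276 -0.0016  0.046 ] [ 0.5292 -0.0011  0.0479]
[ 0.0057 -0.002  -0.0799] 188
[ 0.0034  0.0034 -0.0894] 148
[ 0.0013  0.004  -0.0963] 151
[ 0.0031  0.003  -0.1064] 137
[ 0.0069  0.0002 -0.1188] 49
t 26.2 pos [0.4623 0.2319 0.2776] ydir -37.7 gap 0.0082 F [ 0.5  0.6 -0.8] q [ 0.24  0.28  1.26 -0.    1.6   0.89]
units [ 1.04 -1.58 -0.01]
```

View pics/p2.png

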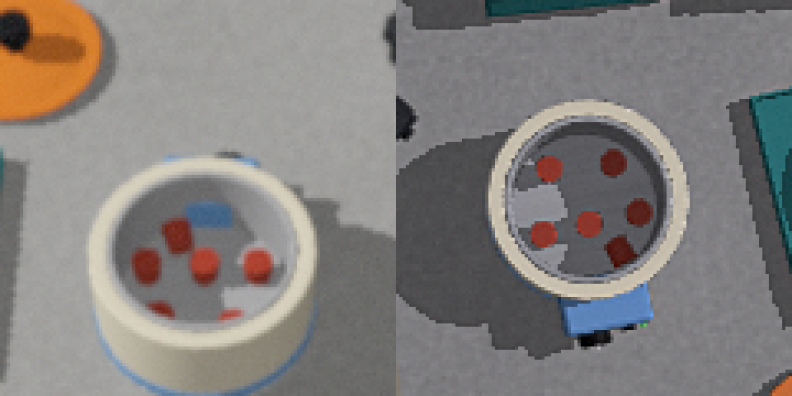

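All six stoppers are still in the pot: five upright, and one toppled at crop pixel (620,250). Each has moved 24 mm or more. Now the rod goes back, after checking the holder.

```bash
python3 -m creep '[[1,[0.5,-0.75,0],0],[1,[0.4,-0.6,0],0],[1,[0.14,-0.23,0],0],[1,[0,0,0],0]]'
python3 - <<'E'
from h import *
n='scene';im,d=grab(n);h=cv2.cvtColor(im,cv2.COLOR_RGB2HSV)
m=(h[...,0]>98)&(h[...,0]<118)&(h[...,1]>100);m[:190]=0;m[242:]=0;m[:,:392]=0;m[:,430:]=0
P=pts(n,m,d);t=P[P[:,2]>.104];print(t.mean(0),t.min(0),t.max(0))
E
python3 rod.py |tail -5
python3 go.py .444 .2855 .147
```

```text
time: 26.6
eef_pos: [0.4437, 0.2862, 0.2779]
orientation: [0.897, 0.441, -0.0, 0.0]
wrist_force: [0.1, 0.3, -0.2]
finger_gap: 0.0077
grip_force: 30.0
[0.45208584 0.28524022 0.11010446] [0.41694181 0.25921768 0.10407269] [0.47323968 0.3117076  0.14956781]
[ 0.003  -0.0039 -0.0845] 183
[ 0.0018 -0.0026 -0.0939] 189
[ 0.0051  0.0035 -0.0997] 147
[ 0.0032 -0.0026 -0.1084] 177
[ 0.0033 -0.0008 -0.1203] 37
t 26.7 pos [0.444  0.2856 0.2779] ydir -37.7 gap 0.008 F [ 0.2 -1.1  0.2] q [ 0.35  0.3   1.23 -0.    1.61  1.  ]
units [-0.    0.    4.36]
```

```bash
python3 -m creep '[[1,[0,0,0.6],0],[1,[0,0,0.8],0],[1,[0,0,0.8],0],[1,[0,0,0.8],0],[1,[0,0,0.7],0],[1,[0,0,0.4],0],[1,[0,0,0.2],0],[1,[0,0,0],0]]'
python3 go.py .444 .2855 .147
```

```text
time: 27.5
eef_pos: [0.4438, 0.2858, 0.1486]
orientation: [0.898, 0.441, -0.001, 0.0]
wrist_force: [0.1, 0.5, -0.9]
finger_gap: 0.0077
grip_force: 30.0
t 27.5 pos [0.4438 0.2858 0.1486] ydir -37.7 gap 0.0077 F [ 0.1  0.5 -0.9] q [ 0.35  0.4   1.47 -0.    1.27  1.01]
units [-0.    0.01  0.05]
```

```bash
python3 -m creep '[[0.5,[0,0,0],0],[0,[0,0,0],0],[-0.5,[0,0,0],0],[-1,[0,0,0],0],[-1,[0,0,0],0],[-1,[0,0,0],0],[-1,[0,0,0],0],[-1,[0,0,0],0]]'
python3 -m creep '[[-1,[0,0,0],0],[-1,[0,0,0],0],[-1,[0,0,0],0],[-1,[0,0,-0.2],0],[-1,[0,0,-0.3],0],[-1,[0,0,-0.5],0],[-1,[0,0,-0.8],0],[-1,[0,0,-0.8],0]]'
python3 -m creep '[[-1,[0,0,-0.8],0],[-1,[0,0,-0.8],0],[-1,[-0.7,0.2,0],0],[-1,[-0.8,0.2,0],0],[-1,[-0.8,0.2,0],0],[-1,[-0.8,0.2,0],0],[-1,[-0.8,0.2,0],0],[-1,[-0.4,0.2,0],0]]'
python3 -m creep '[[-1,[0,0,0],0],[-1,[0,0,0],0],[-1,[0,0,0],0],[-1,[0,0,0],0],[-1,[0,0,0],0]]'
python3 - <<'E'
from h import *
grab('scene','f.png')
E
```

```text
time: 28.3
eef_pos: [0.4436, 0.2866, 0.1489]
orientation: [0.897, 0.441, 0.0, -0.0]
wrist_force: [-0.2, -0.3, 0.3]
finger_gap: 0.0697
grip_force: 0.0
time: 29.1
eef_pos: [0.4435, 0.2865, 0.2286]
orientation: [0.897, 0.441, 0.0, 0.0]
wrist_force: [-0.3, 0.4, 0.1]
finger_gap: 0.0881
grip_force: 0.0
time: 29.9
eef_pos: [0.3925, 0.1613, 0.276]
orientation: [0.897, 0.441, 0.001, 0.0]
wrist_force: [0.5, 0.1, -0.9]
finger_gap: 0.088
grip_force: 0.0
time: 30.4
eef_pos: [0.3934, 0.1628, 0.2749]
orientation: [0.897, 0.442, -0.0, -0.0]
wrist_force: [-0.4, -0.0, -0.1]
finger_gap: 0.0881
grip_force: 0.0
```

View pics/f.png

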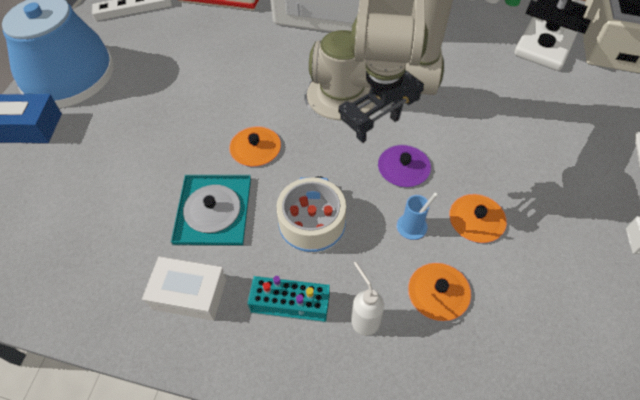

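The rod leans in the holder with its top at (433,197). The lid is flat in the tray at (212,207), the stoppers are in the pot, the arm is clear and the other items stand where they did.

```bash
python3 -c "
from bench import *
print(close_job())"
```

```text
the job is handed in; nothing more can be done
None
```

The job is handed in at about 30 s with no verdict returned; by the cameras the lid is flat in the teal tray, all six stoppers are in the pot about 24 mm or more from their start, the rod is back in its holder, and the bystanders look undisturbed.

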